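# Load the green flux barrel into the bench dispenser

## Task

Take the green barrel out of the rack and load it in the bench dispenser: lay it level in the two slots with its nozzle away from the motor box and its flange behind the blue slotted plate, in the gap between that plate and the black pusher. Lower it right down to the bottom of the slots before you let go, and leave the amber and white barrels lying in the rack.

Things in the scene. Friction and masses are not known exactly. Their poses are not given: they have to be found in the camera images.
- green_barrel (a point): green barrel to load, 60 g, lying level in the black rack with the amber and white ones (same shape, order varies). Point: on its axis, mid-length, 40 mm above the table. x axis: along it, nozzle to flange (away from robot); roll is arbitrary. Tube 24 mm dia, x -55 to +50 mm; round flange 40 mm dia, x +50 to +55; thin grey nozzle to x -95. Grip the tube across, from above, near the point
- amber_barrel (a point): orange-amber barrel, same shape, point and axes as the green one; leave it in the rack. The rack: floor 6 mm thick, two upright combs 6 mm thick at x = -35 and +35 mm of each barrel, 38 mm tall, with 10 mm deep notches open at the top; barrels parallel, axes 80 mm apart; the tube is free between the combs
- white_barrel (a point): white barrel, same shape, point and axes as the green one; leave it in the rack
- cradle (a point): where a loaded barrel's centre belongs in the fixed white dispenser, 45 mm above the table; x: nozzle to flange, level; z up. Base top 35 mm below. 6 mm plates at x -35 (aluminium) and +35 (blue), tops 35 mm above, top-open slots 28 mm wide, floor 12 mm below, straight to 17 mm above, flaring to 56 mm. Flange goes between blue plate (rear face x +38) and black pusher (x +68, top 25 mm above)
Not all that is in view belongs to the job. There is more than one size of the part that bears green_barrel; the job needs the largest.

How it is judged:
By the outcome, as a careful person would: the job done as asked, in the order asked, and still so for the second after the job is handed in, with the robot touching nothing.
It also fails if it takes over 38 s, if anything falls off the work surface, if the arm or the gripper's body presses on something with over 40 N, if the wrist force passes 120 N, or if a joint passes its speed limit or range.

## Robot

A 6-joint arm with a two-finger parallel gripper is mounted at the origin on the work surface. World frame = base frame: x ahead of the robot, y to its left, z up, the work surface at z = 0. Lengths are in mm, angles in rad, forces in N, time in s.
With the tool pointing down it reaches from about 425 to 950 mm from the base axis. Payload 3.5 kg.
Tool frame: the origin (TCP) lies between the finger pads; the fingertips stand 19 mm ahead of it and the grasp point (between the pads) is the TCP; z points along the fingers, y is the line along which they close (so a half turn about z gives the same grasp; the last joint's range is limited). The gripper opens to 85 mm and grips with 20 to 120 N. Pads are 22 mm wide; open, the fingers measure 114 mm over their backs; the gripper's body (76 mm by 85 mm) begins 54 mm behind the grasp point. The pads swing forward as they close: fully open they stand 13 mm farther back than shut.
Start: joints at [1.054, 0.286, 1.577, -0, 1.279, -0.15], TCP at [242.038, 630.098, 250.325] pointing down, gripper open.
Joint ranges: [-2.77, 2.77], [-0.9, 2.22], [0.21, 2.48], [-1.53, 4.67], [0.24, 2.81], [-2.84, 2.84]. Speed limits (rad/s): [2.79, 2.79, 3.14, 3.14, 3.14, 3.14].

## Interface

Orientations are given as a rotation vector (axis times angle).
In Python, from rig import arm, eoat, readout, vision, ticket, nets gives the robot as it stands. The module is installed in compiled form; this text tells all that it offers. Calls block until the motion is done:
- arm.goto(position, orientation): joint-space move of the TCP to a pose.
- arm.movel(position, orientation=None, feed=150, threshold=None): straight line of the TCP; orientation=None keeps the orientation; feed is the mean speed in mm/s. With threshold (N) it stops when the force on the tool has changed by that much, and returns True; else False.
- arm.movej(angles): joint-space move.
- eoat.grip(opening): opening from 0.0 (shut) to 1.0 (fully open); the grip force is fixed at half the most; returns when the fingers have stopped.
- arm.hold(seconds).
- arm.solve_ik(position, orientation): joint angles nearest the present ones, or None.
- readout.get_state(): the state.
- vision.capture(name): name is "scene" or "top" or "wrist"; returns (picture, depth): 480x640x3 uint8, blue, green, red; 480x640 float32, mm along the optical axis (not along the pixel's ray), 0 where there is no reading.
- vision.calibration(name): a dict with "mtx" (3x3 intrinsics, pixels), "eye" and "orientation" of the camera in the world. Camera axes: x right, y down, z forward; pixel columns grow to the right and rows downward; lengths in mm; the calibration is good to about 2 mm. A picture is of the moment at which its call begins: read the wrist's pose just before it. calibration takes no time and is no camera call; for the wrist camera it gives the pose at the moment of the call.
A pose or a line that the arm cannot do raises arm.Unreachable and nothing moves.
- ticket.close_job(): hands the job in; it is judged then, once.
Trained networks look in the newest picture that a camera, given by its name, has taken for a name from the list of things; names that differ only in an ending like _2 or _b are one class to them, and where a whole thing is asked for, a point or a joint stands for the part that bears it (a point fixed in the world has none). Each returns a list of dicts, best first, with "score" (0 to 1); they miss things now and then, are a little off and sometimes report something else, mostly with a low value. They report only what shows in the picture. A call takes as long as a camera call. They do not tell look-alikes from the thing itself.
- nets.look_for(camera, target): "at" ([column, row] in pixels, amid what is visible of it).
The state is a dict: "t": time; "joint_positions": joint angles; "joint_vel": joint speeds; "joint_torque": joint torques, N m; "position": TCP position; "tcp_rot": TCP orientation; "contact_force": force on the tool from outside, world axes, zero at the start; "ft_torque": the same for the moment, N m; "width": opening from 0.0 (shut) to 1.0 (fully open); "grasp_force": force on a finger pad.
Only numpy, scipy, OpenCV 4.12 (cv2) and the standard library are available. Lean on these libraries where they do the work, as an engineer would, in place of code of your own. Each camera call takes 0.05 s, during which the arm holds its last target. There are 200 camera calls.

## Working session

There is one attempt and no reset: what is moved stays moved. The work goes in short steps, each a Python script; the robot and the scene stay as the last script left them, time stands still between calls to the robot, and variables do not carry over. Pictures are saved under pics/ and viewed, at most 10 in all, crops included, and the job is handed in when it is done.

```bash
mkdir -p pics; cat > h.py <<'E'
import numpy as np, cv2
from scipy.spatial.transform import Rotation as R
from rig import arm, eoat, readout, vision, ticket, nets
def cap(n):
    c=vision.calibration(n); p,d=vision.capture(n); return p,d,c
def rot(o):
    o=np.array(o,float); return o if o.shape==(3,3) else R.from_rotvec(o).as_matrix()
def cloud(d,c):
    K=np.array(c["mtx"]); v,u=np.mgrid[:480,:640]
    P=np.stack([(u-K[0,2])/K[0,0]*d,(v-K[1,2])/K[1,1]*d,d],-1)
    W=P@rot(c["orientation"]).T+np.array(c["eye"]); W[d<=0]=np.nan; return W
E
python3 - <<'E'
from h import *
ims=[]
for n in("scene","top"):
    p,d,c=cap(n); cv2.imwrite(f"pics/{n}.png",p); np.savez(f"{n}.npz",p=p,d=d,W=cloud(d,c)); W=cloud(d,c)
    print(n,np.array(c["eye"]).round(), (d>0).mean())
    for t in("green_barrel","amber_barrel","white_barrel","cradle"):
        for r in nets.look_for(n,t)[:4]:
            u,v=map(int,r["at"]); print(t,r["at"],round(r["score"],2),W[v,u].round())
print(readout.get_state()["t"])
E
```

```text
scene [1009. -151.  819.] 0.996162109375
green_barrel [255.6, 358.2] 0.97 [ 723. -162.   20.]
green_barrel [298.5, 231.0] 0.81 [509. -33.  22.]
green_barrel [226.0, 256.0] 0.56 [ 545. -170.   54.]
amber_barrel [136.7, 285.9] 0.87 [ 561. -324.   56.]
white_barrel [183.0, 268.4] 0.96 [ 549. -245.   55.]
cradle [460.4, 218.4] 0.62 [571. 260.  36.]
top [447. -26. 896.] 0.995908203125
green_barrel [329.0, 302.1] 0.77 [506. -36.  18.]
green_barrel [393.3, 197.6] 0.74 [ 717. -156.   18.]
green_barrel [400.8, 295.1] 0.6 [ 521. -165.   50.]
amber_barrel [490.8, 286.0] 0.91 [ 543. -329.   52.]
white_barrel [446.1, 293.3] 0.58 [ 528. -249.   51.]
cradle [174.7, 278.6] 0.89 [543. 265.  10.]
cradle [444.3, 293.0] 0.66 [ 528. -245.   50.]
0.5
```

View pics/top.png

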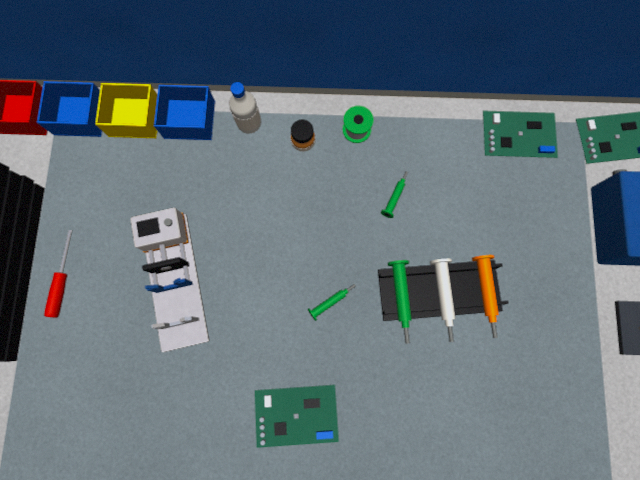

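View pics/scene.png

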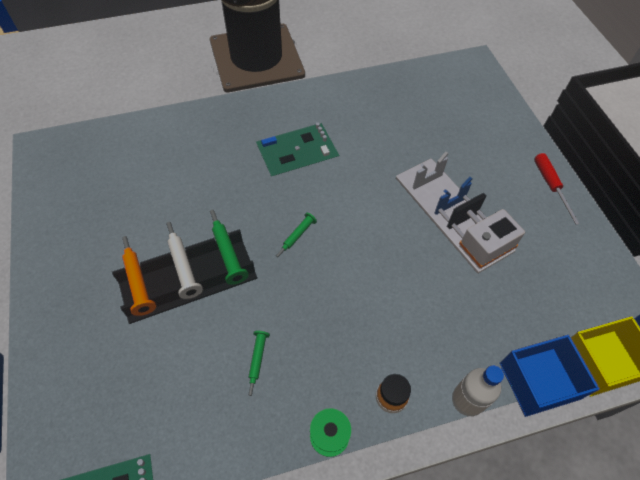

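Top picture, green candidates: a barrel in the rack at (402,295), small loose ones at (329,302) and (397,195). The one in the rack is the largest and lies with the white (445,293) and amber (488,288) barrels, so it fits the description. The dispenser is at (175,285): motor box (160,230), black pusher (165,265), blue plate (168,285), aluminium plate (175,322).

```bash
cat > m.py <<'E'
from h import *
def barrel(p,W,near):
    hsv=cv2.cvtColor(p,cv2.COLOR_BGR2HSV)
    m=(hsv[...,0]>50)&(hsv[...,0]<75)&(hsv[...,1]>120)&(hsv[...,2]>40)&(W[...,2]>28)&(np.hypot(W[...,0]-near[0],W[...,1]-near[1])<90)
    n,l,s,_=cv2.connectedComponentsWithStats(m.astype(np.uint8)); m=l==1+np.argmax(s[1:,4])
    P=W[m]; c=P[:,:2].mean(0); a=np.linalg.svd(P[:,:2]-c,full_matrices=False)[2][0]; a*=np.sign(a[0])
    t=(P[:,:2]-c)@a; lo,hi=np.percentile(t,[.5,99.5]);mid=np.abs(t)<35
    s=(P[:,:2]-c)@[-a[1],a[0]]
    print("len",hi-lo,"width",np.ptp(s[mid]),"topz",np.percentile(P[mid,2],90))
    off=np.array([-a[1],a[0]])*(np.percentile(s[mid],2)+np.percentile(s[mid],98))/2
    return c+a*(lo+hi)/2+off, np.arctan2(a[1],a[0])
E
python3 - <<'E'
from m import *
for n in("top","scene"):
    z=np.load(n+".npz"); print(n,barrel(z["p"],z["W"],(530,-165)))
    p,W=z["p"],z["W"]; hsv=cv2.cvtColor(p,cv2.COLOR_BGR2HSV)
    reg=(np.hypot(W[...,0]-570,W[...,1]-265)<110)
    b=reg&(hsv[...,0]>100)&(hsv[...,0]<125)&(hsv[...,1]>120)&(W[...,2]>25); print("blue",b.sum(),W[b].mean(0),W[b].min(0),W[b].max(0))
    k=reg&(hsv[...,2]<45)&(W[...,2]>45); print("black",k.sum(),np.median(W[k],0))
p=np.load("top.npz")["p"]
a=cv2.resize(p[170:360,300:520],None,fx=2.6,fy=2.6,interpolation=3); cv2.imwrite("pics/crop.png",a)
# move above cradle
c=vision.calibration("wrist"); print(c); s=readout.get_state(); print(s["tcp_rot"],s["position"])
E
```

```text
len 120.44863043095694 width 23.69775734904872 topz 53.03907993489683
top (array([ 524.44733238, -168.86525267]), np.float64(0.11974508211933751))
blue 232 [525.72781122 261.75718466  51.33719344] [514.48956908 226.85699784  25.30923757] [567.59426541 298.76811864  82.51283935]
black 529 [616.71494738 292.70965383  70.26150164]
len 121.16437284747343 width 27.902402788548166 topz 55.446003677260705
scene (array([ 525.72538023, -167.95814558]), np.float64(0.11630437611450298))
blue 178 [526.69211503 267.73163224  54.64042818] [516.87662715 229.86500896  25.06031117] [538.15252463 296.87013237  84.07553373]
black 530 [574.28005845 290.85522394  72.01424595]
{'mtx': array([[349.07401216,   0.        , 315.70609112],
       [  0.        , 349.07401216, 241.36818509],
       [  0.        ,   0.        ,   1.        ]]), 'eye': array([179.83071833, 655.0431394 , 373.72807257]), 'orientation': array([2.40448297, 1.65393739, 0.21889613])}
[-5.72884041e-01 -3.08889920e+00  9.66632260e-05] [242.02196327 630.0854318  250.28925042]
```

View pics/crop.png

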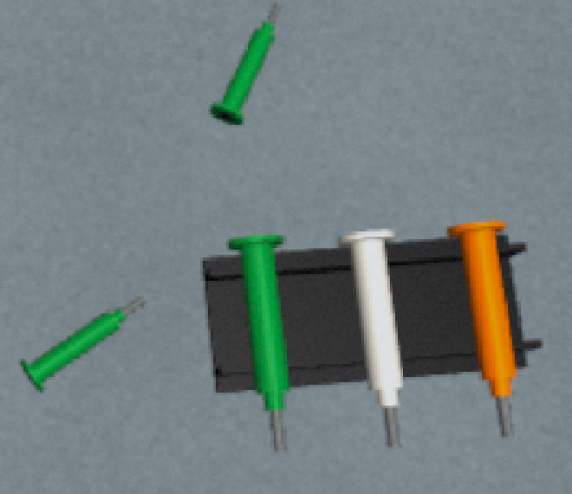

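The crop shows the rack barrel is plainly the largest green part (tube 24 mm wide in the depth data); the two loose ones are about half its size. Next is a close look over the dispenser.

```bash
cat >> h.py <<'E'
def down(yaw): return (R.from_euler("z",yaw)*R.from_euler("x",np.pi)).as_rotvec()
E
python3 - <<'E'
from m import *
c=vision.calibration("wrist"); print("camz",rot(c["orientation"])[:,2])
for pos in([500,260,230],[530,-168,230]):
  for y in(.12,.12+np.pi): print(pos,y,arm.solve_ik(pos,down(y)))
arm.goto([540,262,250],down(np.pi+.15))
p,d,c=cap("wrist"); W=cloud(d,c); np.savez("w1.npz",p=p,d=d,W=W); cv2.imwrite("pics/w1.png",p)
print(readout.get_state()["t"],c["eye"])
E
```

```text
camz [ 0.24205824 -0.09171645 -0.96591713]
[500, 260, 230] 0.12 [0.29950834 0.05971014 1.87346002 0.         1.2084225  1.75030466]
[500, 260, 230] 3.2615926535897932 [ 0.29950834  0.05971014  1.87346002  0.          1.2084225  -1.39128799]
[530, -168, 230] 0.12 [-0.48945165  0.04268006  1.89122135  0.          1.20769124  0.96134468]
[530, -168, 230] 3.2615926535897932 [-0.48945165  0.04268006  1.89122135  0.          1.20769124 -2.18024797]
2.275 [473.92720568 254.34548582 373.48985353]
```

View pics/w1.png

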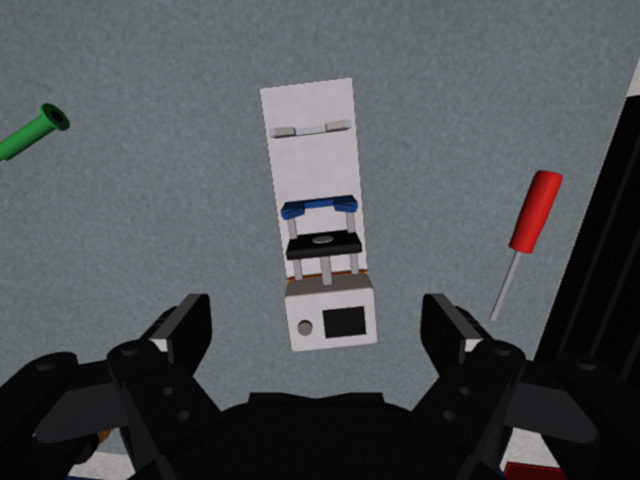

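The wrist picture shows the dispenser from above: aluminium prongs at (285,131) and (340,125), blue prongs at (293,211) and (346,205), black pusher at (324,244), motor box at (332,315). I'll measure each from the points near the plate tops.

```bash
python3 - <<'E'
from m import *
z=np.load("w1.npz"); p,W=z["p"],z["W"]; v,u=np.mgrid[:480,:640]
def box(n,u0,u1,v0,v1,zl,zh):
    m=(u>=u0)&(u<=u1)&(v>=v0)&(v<=v1)&(W[...,2]>zl)&(W[...,2]<zh); P=W[m]
    if len(P): print(n,len(P),"ctr",((P.min(0)+P.max(0))/2).round(1),"mean",P.mean(0).round(1),"min",P.min(0).round(1),"max",P.max(0).round(1),"topz",np.percentile(P[:,2],95).round(1))
    return P
for n,a in dict(alL=(265,305,110,145),alR=(318,360,110,145),blL=(275,306,192,222),blR=(330,362,192,222)).items(): box(n,*a,74,90)
box("pusher",280,368,228,262,62,80); box("alslot",300,322,115,140,20,40); box("blslot",308,328,195,215,20,40);
box("base",262,370,80,275,5,16)
# axis of base edges: fit rect
m=((u>255)&(u<375)&(v>75)&(v<275)&(W[...,2]>6)&(W[...,2]<16)); P=W[m][:,:2].astype(np.float32)
print(cv2.minAreaRect(P))
for r in range(118,222,1):
    if 118<=r<=136 or 196<=r<=218:
        s=W[r,262:372]; k=s[:,2]>70
        if k.any(): print(r,k.sum(),s[k][0].round(),s[k][-1].round())
E
```

```text
alL 83 ctr [466.  220.7  77.4] mean [466.2 220.5  77.7] min [462.4 215.7  74.2] max [469.6 225.8  80.5] topz 80.2
alR 92 ctr [452.  273.3  77.3] mean [451.7 273.5  77.4] min [448.  268.7  74. ] max [456.  277.9  80.7] topz 79.9
blL 77 ctr [533.6 238.6  77.8] mean [533.3 238.8  77.5] min [530.1 234.2  74.6] max [537.1 243.1  81. ] topz 80.0
blR 76 ctr [519.3 291.9  77.6] mean [519.1 291.8  77.5] min [515.6 286.9  74.1] max [523.  296.9  81.1] topz 80.2
pusher 925 ctr [562.6 275.   66.9] mean [561.9 275.2  69. ] min [549.3 240.9  62. ] max [575.9 309.   71.7] topz 70.9
alslot 167 ctr [459.2 248.   27.9] mean [458.9 247.9  32.5] min [453.8 237.6  20.6] max [464.5 258.4  35.2] topz 34.1
blslot 166 ctr [526.4 265.   28.2] mean [525.9 265.   31.5] min [520.9 254.9  21.1] max [531.8 275.1  35.2] topz 33.9
base 12385 ctr [510.4 261.9  10.9] mean [490.3 256.    9.9] min [406.8 194.8   5.8] max [614.  328.9  16. ] topz 11.2
((509.46624755859375, 260.839111328125), (195.1886749267578, 90.17548370361328), 15.145514488220215)
119 6 [449. 273.  78.] [448. 277.  77.]
120 11 [450. 269.  74.] [449. 2
[... 537 characters left out ...]
 70.]
134 15 [469. 217.  78.] [467. 229.  71.]
135 9 [470. 217.  78.] [468. 223.  70.]
204 2 [517. 290.  70.] [516. 291.  71.]
205 14 [518. 285.  71.] [516. 295.  77.]
206 13 [519. 285.  70.] [517. 295.  77.]
207 14 [520. 285.  71.] [517. 295.  77.]
208 13 [521. 286.  71.] [518. 295.  78.]
209 14 [522. 285.  70.] [519. 296.  77.]
210 17 [529. 244.  71.] [520. 296.  77.]
211 21 [530. 240.  72.] [521. 297.  77.]
212 20 [531. 237.  75.] [522. 294.  78.]
213 15 [532. 234.  76.] [531. 246.  70.]
214 14 [533. 234.  77.] [532. 245.  71.]
215 14 [534. 234.  77.] [533. 245.  72.]
216 15 [535. 235.  77.] [534. 246.  71.]
217 13 [535. 236.  78.] [535. 246.  71.]
218 10 [536. 236.  77.] [536. 243.  73.]
```

```bash
python3 - <<'E'
from m import *
arm.goto([560,-165,240],down(np.pi+.118))
p,d,c=cap("wrist"); W=cloud(d,c); cv2.imwrite("pics/w2.png",p); np.savez("w2.npz",p=p,d=d,W=W)
xy,yaw=barrel(p,W,(530,-168)); a=np.array([np.cos(yaw),np.sin(yaw)])
xy=xy+5*a   # visible green includes 10 mm shoulder at the nozzle end
print(xy,yaw)
if np.hypot(*(xy-[530,-168]))<8 and abs(yaw-.118)<.06:
    o=down(np.pi+yaw)
    arm.goto([*xy,130],o); arm.movel([*xy,60],o,feed=150)
    print("hit",arm.movel([*xy,40],o,feed=80,threshold=15))
    eoat.grip(0.0); s=readout.get_state(); print(s["width"],s["grasp_force"],s["contact_force"],s["position"])
    arm.movel([*xy,75],o,feed=80); arm.movel([*xy,180],o,feed=200)
    s=readout.get_state(); print(s["width"],s["grasp_force"],s["contact_force"],s["t"])
    arm.goto([492.7,256.1,175],down(np.pi+.264))
    p,d,c=cap("wrist"); W=cloud(d,c); cv2.imwrite("pics/w3.png",p); np.savez("w3.npz",p=p,d=d,W=W)
    s=readout.get_state(); print(s["width"],s["position"],s["t"])
E
```

```text
len 119.53725819760848 width 23.93859620391389 topz 52.00866269855891
[ 529.98387338 -165.64645163] 0.11730309611315651
hit False
0.26019374499965187 58.63263487815857 [ 0.3868612  -0.46720997  2.92102339] [ 530.36442562 -165.992687     40.44748515]
0.25789675164633197 58.736087679862976 [ 0.00969065 -0.25030441 -1.90731767] 7.3167
0.2612566186588786 [493.24629125 255.13943453 174.90163998] 8.925
```

View pics/w3.png

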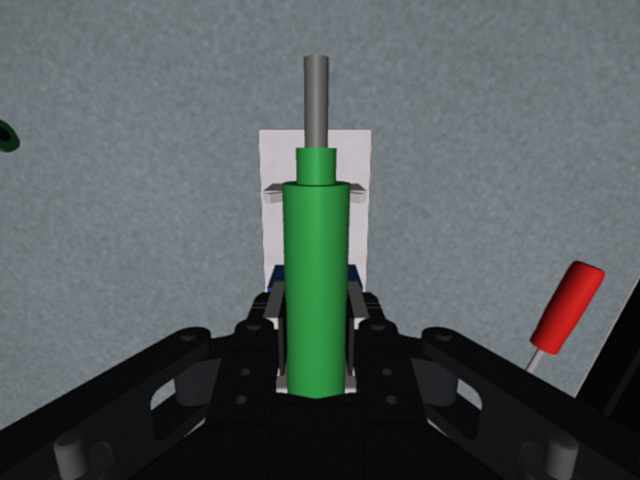

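The barrel is held and roughly centred over the dispenser: tube from (316,183) to (316,395), nozzle tip at (316,58), aluminium prongs at (272,193) and (360,193). Before lowering I'll measure its offset and level in the hand.

```bash
python3 - <<'E'
from m import *
z=np.load("w3.npz"); p,W=z["p"],z["W"]; hsv=cv2.cvtColor(p,cv2.COLOR_BGR2HSV)
m=(hsv[...,0]>50)&(hsv[...,0]<75)&(hsv[...,1]>120)&(W[...,2]>140)
ya=.264; A=np.array([[np.cos(ya),np.sin(ya)],[-np.sin(ya),np.cos(ya)]])
def L(P): return np.c_[(P[:,:2]-[492.7,256.1])@A.T,P[:,2]]
P=L(W[m]); 
for x0 in range(-70,30,8):
    q=P[(P[:,0]>=x0)&(P[:,0]<x0+8)]
    if len(q)>20: print(x0,len(q),"y",(np.percentile(q[:,1],[2,98])).round(1),"ztop",np.percentile(q[:,2],97).round(1))
print("xmin",P[:,0].min())
v,u=np.mgrid[:480,:640]
for r in((255,290,180,210),(345,375,180,210),(262,285,260,295),(350,370,260,295)):
    k=(u>=r[0])&(u<=r[1])&(v>=r[2])&(v<=r[3])&(W[...,2]>73)&(W[...,2]<90); Q=L(W[k]); print(len(Q), Q.min(0).round(1) if len(Q) else"",Q.max(0).round(1) if len(Q) else "")
E
```

```text
-70 458 y [-5.2  7.2] ztop 182.0
-62 1004 y [-5.4  7.7] ztop 182.6
-54 1680 y [-9.7 11.8] ztop 186.8
-46 1503 y [-9.5 11.8] ztop 186.8
-38 1423 y [-9.4 11.8] ztop 186.8
-30 1366 y [-9.8 11.9] ztop 186.8
-22 1326 y [-9.9 12.1] ztop 186.8
-14 1348 y [-10.1  12.2] ztop 229.6
-6 1181 y [-9.8 12. ] ztop 186.7
2 1150 y [-10.   12.1] ztop 186.8
10 1074 y [-10.  12.] ztop 186.8
18 978 y [-9.8 11.9] ztop 186.8
26 55 y [-10.   12.1] ztop 183.1
xmin -65.79537014687175
150 [-38.1 -31.7  73.2] [-32.1 -21.9  80.9]
146 [-38.2  23.1  73.2] [-32.   31.9  81.1]
0  
0
```

```bash
python3 - <<'E'
from m import *
ya=.264; A=np.array([[np.cos(ya),np.sin(ya)],[-np.sin(ya),np.cos(ya)]]); C=np.array([492.7,256.1])
def L(P): return np.c_[(P[:,:2]-C)@A.T,P[:,2]]
o=down(np.pi+ya); t=C+A.T@[0,-1.]
arm.movel([*t,120],o,feed=150)
print("hit",arm.movel([*t,82],o,feed=60,threshold=10)); arm.hold(.2)
s=readout.get_state(); print(L(np.array([s["position"]])),s["contact_force"],s["t"])
p,d,c=cap("wrist"); W=cloud(d,c); cv2.imwrite("pics/w4.png",p)
hsv=cv2.cvtColor(p,cv2.COLOR_BGR2HSV)
g=(hsv[...,0]>50)&(hsv[...,0]<75)&(hsv[...,1]>120)
q=L(W[g]); q=q[(abs(q[:,0]+35)<12)&(abs(q[:,1])<25)&(q[:,2]>50)]; print("tube y",np.percentile(q[:,1],[2,98]),np.percentile(q[:,2],97))
w=L(W[(W[...,2]>74)&(W[...,2]<84)&~g]); w=w[(abs(w[:,0]+35)<6)]
for sg in(-1,1):
    k=w[w[:,1]*sg>15]; print("prong",len(k),k.min(0) if len(k) else"",k.max(0) if len(k) else "")
E
```

```text
hit False
[[ 0.39312483 -0.97890059 82.51312064]] [-0.55909241 -0.43680742 -1.34302018] 10.425
tube y [-9.81760352 11.60502776] 94.44744567086813
prong 406 [-38.51951654 -32.05391519  74.00482194] [-32.05183295 -22.52947106  81.779156  ]
prong 408 [-38.47004497  22.7146116   74.00783325] [-32.03577863  32.33685467  81.19870706]
```

View pics/w4.png

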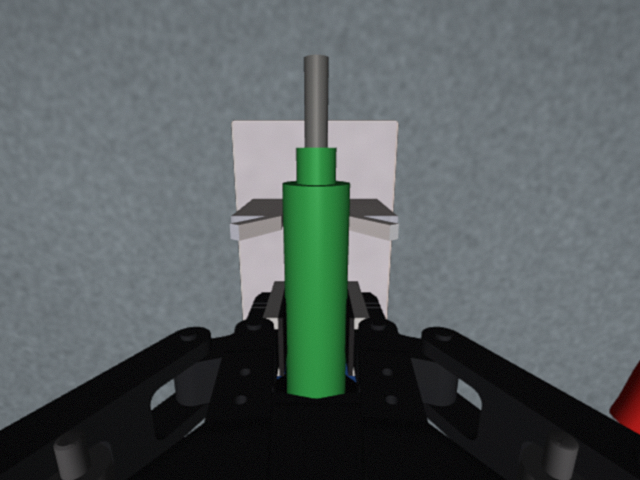

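The barrel (columns 283–349, middle 316) is centred between the aluminium prongs (outer edges 232 and 398, middle 315). A 0.4 mm trim is enough, then I lower to the slot floor.

```bash
python3 - <<'E'
from m import *
ya=.264; A=np.array([[np.cos(ya),np.sin(ya)],[-np.sin(ya),np.cos(ya)]]); C=np.array([492.7,256.1])
o=down(np.pi+ya); t=C+A.T@[0,-1.4]
print("hit",arm.movel([*t,47],o,feed=50,threshold=12))
s=readout.get_state(); print(s["position"],s["contact_force"],s["ft_torque"])
if s["position"][2]<50:
    print("hit",arm.movel([*t,43],o,feed=15,threshold=6))
    s=readout.get_state(); print(s["position"],s["contact_force"],s["ft_torque"],s["t"])
E
```

```text
hit False
[493.30649525 254.81956539  47.14093414] [ 0.36751431 -0.13381975 -0.99301142] [-0.00883287 -0.00865159 -0.01846268]
hit True
[493.76768074 254.99516508  45.38849876] [-0.18624486 -0.39733927  3.71689453] [-0.01492132  0.10192327 -0.01284056] 11.5833
```

Contact came at z = 45.4 with no sideways force, so it is on the slot floor. Releasing and checking.

```bash
python3 - <<'E'
from m import *
s=readout.get_state(); x,y,_=s["position"]; o=down(np.pi+.264)
eoat.grip(.6); s=readout.get_state(); print(s["width"],s["grasp_force"],s["contact_force"])
arm.movel([x,y,150],o,feed=120)
a=np.array([np.cos(.264),np.sin(.264)])
arm.goto([x+50*a[0],y+50*a[1],250],o); arm.hold(.2)
p,d,c=cap("wrist"); W=cloud(d,c); P=p[60:400,180:460]; cv2.imwrite("pics/w5.png",cv2.resize(P,None,fx=1.7,fy=1.7))
A=np.array([[a[0],a[1]],[-a[1],a[0]]])
hsv=cv2.cvtColor(p,cv2.COLOR_BGR2HSV); g=(hsv[...,0]>50)&(hsv[...,0]<75)&(hsv[...,1]>120)
q=np.c_[(W[g][:,:2]-[492.7,256.1])@A.T,W[g][:,2]]; q=q[(abs(q[:,0])<90)&(abs(q[:,1])<30)]
for x0 in(-50,-25,0,20,40,48): 
    k=q[(q[:,0]>=x0)&(q[:,0]<x0+8)]; print(x0,len(k),np.percentile(k[:,1],[2,98]).round(1),np.percentile(k[:,2],97).round(1))
print(q[:,0].min(),q[:,0].max(),readout.get_state()["t"])
t,_,_=cap("top"); cv2.imwrite("pics/t2.png",t)
E
```

```text
0.5987145370228208 0.0 [-0.4457985  -0.33676431  1.11153814]
-50 251 [-9.5 11.3] 57.8
-25 236 [-9.7 10.6] 57.9
0 215 [-9.9 10.9] 57.5
20 205 [-10.   11.1] 57.8
40 203 [-10.2  11.3] 57.8
48 399 [-17.1  17.8] 65.4
-65.21944613833007 68.48783705171661 13.7833
```

View pics/w5.png

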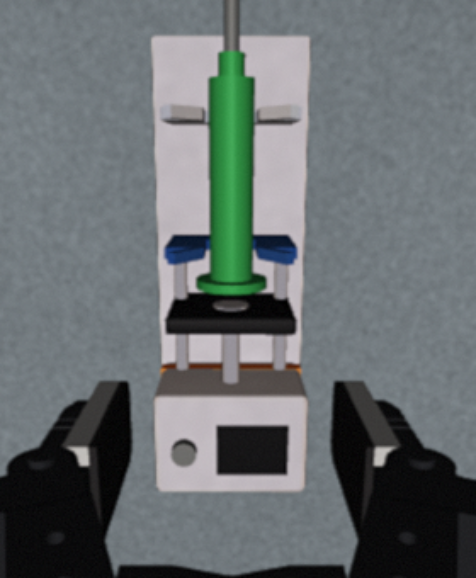

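View pics/t2.png

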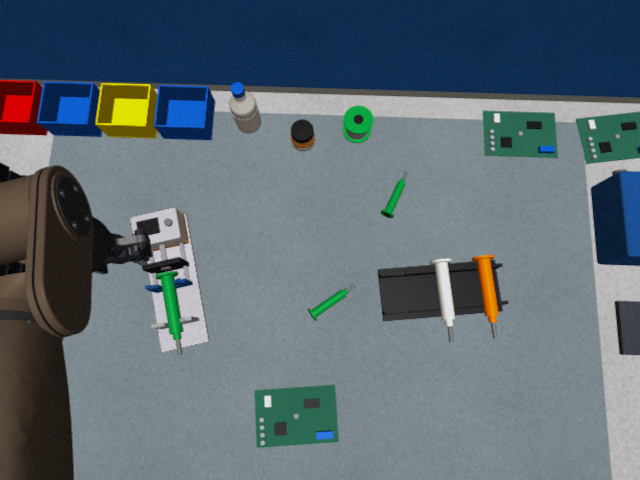

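The crop shows the barrel in both slots, with its flange (231,285) between the blue plate (231,248) and the pusher (231,315) and its nozzle away from the motor box. The tube top is level at 57.8 mm, which puts the axis at about 45.8 mm. In the top picture white (445,293) and amber (488,288) still lie in the rack.

```bash
python3 -c "
from h import *
print(ticket.close_job())"
```

```text
the job is handed in; nothing more can be done
None
```

The green barrel is loaded in the dispenser: it lies level at the bottom of both slots, flange between the blue plate and the pusher, nozzle away from the motor box; amber and white are still in the rack, and the job was handed in at about 14 s.

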